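# Set the viewing stop and send the specimen carriage up to it

### The arm

A 7-joint arm with a two-finger parallel gripper is mounted at the origin on the work surface. World frame = base frame: x ahead of the robot, y to its left, z up, the work surface at z = 0. Lengths are in mm, angles in degrees, forces in N, time in s.
With the tool pointing down it reaches from about 425 to 1025 mm from the base axis. Payload 9.4 kg.
Tool frame: the origin (TCP) lies midway between the tips of the shut fingers; the grasp point (between the pads) lies 19 mm behind it; z points along the fingers, x is the direction in which the jaws open and shut, and the axes are right-handed (so a half turn about z gives the same grasp; the last joint's range is limited). The gripper opens to 93 mm and grips with 3 to 60 N. Pads are 15 mm wide; open, the fingers measure 128 mm over their backs; the gripper's body (75 mm by 188 mm) begins 65 mm behind the grasp point.
Start: joints at [-72.691, 34.337, -0.143, 91.639, 0.103, 54.024, -4.572], TCP at [268.114, 673.602, 218.618] pointing down, gripper open.
Joint ranges: [-147.43, 147.43], [-19.82, 112.94], [-74.19, 73.91], [6.32, 146.72], [-59.91, 239.91], [6.04, 106.73], [-150.56, 150.56]. Speed limits (degrees/s): [127.2, 127.2, 172.46, 172.46, 180, 180, 180].

### API

Orientations are given as [roll, pitch, yaw] about the fixed x, y, z axes, in that order (R = Rz(yaw) Ry(pitch) Rx(roll)).
In Python, from plant import ctrl gives the robot as it stands.
- The arm moves only by the tool apply_moves, never from a script. Its argument "rows" is a list that holds one entry, the list of rows, each a list of 7 numbers: the shift along the tool's x, y, z in units of 30 mm (1.0 is 30 mm), then the turn, a rotation vector about the tool's x, y, z in units of 10 degrees (1.0 is 10 degrees), then the closure, from 0 (fully open) to 1 (shut). In form: [[[dx, dy, dz, wx, wy, wz, hand], ...]]. A call has 1 to 5 rows; each row shifts and turns the pose as measured when the row begins, along the tool's axes as they then stand; what a row does not reach is not made up. A row lasts 1/8 s, in which the tool goes at most 62.5 mm and 10.7 degrees, less where a joint would pass 70% of its speed; a pose out of reach is approached as far as the arm can. A call is refused whole if a number of a shift passes 1 or a number of a turn 1, either way. A call with a gripper value outside its range is refused whole. The fingers move at their own pace and stop on an object; the grip force is fixed at half the most. Time passes only in rows, so rows that do not move let the fingers close. It gives the time, the measured TCP pose, the force and the opening at its end, in the units of the state.
- ctrl.observe(): the state, without advancing time (a new reading comes with each control period).
- ctrl.capture(name): name is "scene" or "top" or "wrist"; returns a dict with "frame" (480x640x3 uint8, blue, green, red), "vertical_fov" (degrees; the focal length in pixels is half the picture's height over the tangent of half this angle, whatever the lens; pixels are square), "cx", "cy" (the principal point, pixels), "dist_coeffs" ([k1, k2, p1, p2, k3] as OpenCV has them; the pictures are not rectified), "R" (3x3) and "t" (3): a world point X has camera coordinates R X + t. Camera axes: x right, y down, z forward; pixel columns grow to the right and rows downward; lengths in mm; the calibration is good to about 2 mm. A picture is of the moment at which its call begins. There is no depth.
- ctrl.finish_job(): hands the job in, once; it reports no verdict.
The state is a dict: "clock": time; "qpos": joint angles; "dq": joint speeds; "effort": joint torques, N m; "eef_pos": TCP position; "tool_rot": TCP orientation; "force": force on the tool from outside, world axes, zero at the start; "wrist_torque": the same for the moment, N m; "gripper_width": finger opening in mm.
Only numpy, scipy, OpenCV 4.12 (cv2) and the standard library are available. Lean on these libraries where they do the work, as an engineer would, in place of code of your own. Each camera call takes 0.05 s, during which the arm holds its last target.

### The job

Bring the specimen carriage on its rail to the viewing place: first push down the raised pedal of the stop at the rail's other end, away from the carriage, until it latches, and let go; then flick up the latched pedal that holds the carriage back; then roll the carriage gently along until it rests snug against the stop you set. Work the stops only by their pedals, never by their teeth, push neither that first pedal nor the carriage with more than 20 N, and leave the glassware where it stands.

Things in the scene. Friction and masses are not known exactly. Their poses are not given: they have to be found in the camera images.
- track: Fixed white base plate, 145 x 500 x 12 mm, with a steel rail on it. Origin on the bench. Its y axis runs along the rail from the loading end (-y) to the viewing end (+y); the pedals stick out on its -x side, towards the robot; z up. Plate top 12 mm, rail top 34 mm high. A small inspection camera 150 mm tall stands at x = +98 to +190 mm, y = +100 mm of this frame.
- runner (a joint): Travel in m of the carriage along the track's +y; the carriage's centre lies at track y = -0.160 + this value, x = +5 mm. The hold stop catches it at 0.020 (it starts at 0.000 to 0.018), a latched end stop catches it at 0.240, and without one it would run on to 0.300. Rolls with about 1.5 N of friction and stays where left.
- carriage_post (a point): Top centre of the black upright post on the carriage, 22 mm diameter, 43 mm tall, standing on the deck 36 mm behind (track -y of) the deck's centre; deck 100 x 100 x 14 mm, its top 62 mm above the bench, the post's top 105 mm. In front of the post a closed specimen dish 62 mm wide, 12 mm high, is fixed to the deck.
- carriage: The carriage as a whole (deck, post, dish). Origin in the middle of the deck's underside, 48 mm above the bench, at track x = 0 (the deck spans track x -45 to +55 mm).
- end_pedal (a joint): Angle in rad of the end stop's pedal (viewing end, track y = +135 mm). 0 = up, tooth lowered, held by a spring; grows as it is pushed down. Resistance at the toe climbs to 9 to 13 N, then it clicks past a latch, and 0.08 rad on meets a firm stop. The click lies anywhere from 0.22 to 0.75 and must be felt. Latched it stays down (0.29 to 0.85), else it springs back to 0.
- hold_pedal (a joint): The same for the hold stop's pedal (loading end, track y = -85 mm), same build. It starts latched, near 0.55 rad; raised about 0.15 rad from there (a few newtons at the toe) it lets go and springs up to 0.
- end_toe (a point): Middle of the upper face of the end pedal's black rubber toe pad (32 mm long, 28 mm wide along the track, 10 mm thick). It lies 70 mm from the pivot; moves down on an arc as the pedal is pushed: with the pedal at 0 the pedal rises from the pivot by 0.55 rad above level towards track -x, and at angle a by 0.55 - a.
- hold_toe (a point): The same point on the hold pedal's toe pad. The pad's sides are free, so it can be pinched from above across its 28 mm width, or lifted from below.
- end_pivot (a point): Pivot of the end pedal, 46 mm above the bench, at track x = -68 mm; the axis is level and parallel to the track's y.
- hold_pivot (a point): Pivot of the hold pedal, likewise.
- end_lever: The end pedal's arm and toe pad as a solid (steel bar 14 mm wide, 7 mm thick; moves with joint end_pedal). Origin on the pivot.
- hold_lever: The hold pedal's arm and toe pad, likewise.
- end_tooth: The end stop's steel tooth, 10 mm wide along the track, on the inner (track +x) side of the pivot; it rises into the carriage's way as the pedal goes down. Origin on the pivot. Not to be touched.
- hold_tooth: The hold stop's tooth, likewise. Not to be touched.
- reagent: Amber reagent bottle, 68 mm wide, 160 mm tall, origin under its centre; bystander past one end of the rail.
- flask: Closed conical glass flask, 76 mm wide, 115 mm tall, origin under its centre; bystander past one end of the rail.
- petri: Closed petri dish, 58 mm wide, 15 mm high, origin under its centre; bystander on the bench between the two pedals.

How it is judged (in metres and radians):
On the way, in this order (a step that is already met when the one before it is completed fails the run):
1. the end stop's pedal is latched down and let go, while the hold pedal is still latched (value of joint each of end_pedal, hold_pedal above 0.26 rad and contact force between the fingers and end_lever below 0.1 N), for 0.3 s.
2. the hold pedal is up and let go, with the end pedal still latched (value of joint hold_pedal below 0.12 rad and contact force between the fingers and hold_lever below 0.1 N and value of joint end_pedal above 0.26 rad), for 0.2 s.
At the end, for the whole second after the job is handed in: The carriage rests within 4 mm of contact with the end stop's tooth (travel 0.236 to 0.244), the end pedal is latched down (above 0.26 rad), the hold pedal is up (below 0.12 rad), and the carriage is at rest (value of joint runner between 0.236 and 0.244 m and value of joint end_pedal above 0.26 rad and value of joint hold_pedal below 0.12 rad and linear speed of carriage below 0.01 m/s); the robot touches nothing.
It fails at once if the end pedal is pushed with more than 20 N (contact force between the fingers and end_lever above 20 N).
It fails at once if the carriage is pushed with more than 20 N (contact force between any of the fingers, the arm and carriage above 20 N).
It fails at once if a stop tooth is touched by the robot (contact force between any of the fingers, the arm and end_tooth above 0.5 N or contact force between any of the fingers, the arm and hold_tooth above 0.5 N).
It fails at once if the carriage is flung faster than 0.3 m/s (linear speed of carriage above 0.3 m/s).
It fails at once if glassware is shifted by more than 15 mm (distance of any of reagent, flask, petri from where it was at the start of the episode above 0.015 m).
It also fails if it takes over 58 s, if anything falls off the work surface, if the arm or the gripper's body presses on something with over 40 N, if the wrist force passes 120 N, or if a joint passes its speed limit or range.

## Working session

There is one attempt and no reset: what is moved stays moved. The work goes in short steps, Python scripts to look and compute and a tool call to move; the robot and the scene stay as the last step left them, time stands still between calls to the robot, and variables do not carry over. Pictures are saved under pics/ and viewed, and the job is handed in when it is done.

Besides the shell and the picture viewer there is one more tool, called after "Emit:" in YAML: its name, and indented under it one key for each argument. apply_moves: Moves the arm, as the interface text tells. Its arguments: {"type":"object","properties":{"rows":{"type":"array"}},"required":["rows"]}

```bash
ls; mkdir -p pics; cat > h.py <<'E'
import numpy as np, cv2
from plant import ctrl
def cap(n,f):
    c=ctrl.capture(n); cv2.imwrite('pics/'+f+'.png',c['frame']); np.save('pics/'+f+'.npy',c,allow_pickle=True); return c
def load(f): return np.load('pics/'+f+'.npy',allow_pickle=True).item()
def K(c):
    f=240/np.tan(np.radians(c['vertical_fov'])/2); return np.array([[f,0,c['cx']],[0,f,c['cy']],[0,0,1.]])
def ray(c,uv):
    p=cv2.undistortPoints(np.array([[uv]],float),K(c),np.array(c['dist_coeffs'],float))[0,0]
    R=np.array(c['R']);t=np.array(c['t']); return -R.T@t, R.T@np.array([p[0],p[1],1])
def onz(c,uv,z):
    o,d=ray(c,uv); return o+d*(z-o[2])/d[2]
def proj(c,X):
    R=np.array(c['R']); return cv2.projectPoints(np.array(X,float).reshape(-1,1,3),cv2.Rodrigues(R)[0],np.array(c['t'],float),K(c),np.array(c['dist_coeffs'],float))[0].reshape(-1,2)
E
python3 - <<'E'
from h import *
for n in ['scene','top','wrist']:
    c=cap(n,n+'0'); print(n,c['vertical_fov'],-np.array(c['R']).T@np.array(c['t']))
print(ctrl.observe())
E
```

```text
pics
scene 47.075234433792815 [1440.1471473  -317.13377586  857.83983528]
top 55.079163427514914 [ 384.84972327    2.05755661 1183.92021223]
wrist 68.30945016691801 [189.87244059 705.22087235 384.51479643]
{'clock': 0.15, 'qpos': array([-72.69125048,  34.37215517,  -0.14302516,  91.66927575,
         0.10479545,  54.02531309,  -4.57154339]), 'dq': array([-0.01278514, -0.14880344, -0.02883384, -0.02870111,  0.05863284,
       -0.04701466,  0.01939423]), 'effort': array([ 3.05527530e-03, -7.65583062e+01,  1.49934042e+00, -2.52566975e+01,
       -5.22861548e-02,  1.48389407e-02,  9.96641779e-05]), 'eef_pos': array([268.01439524, 673.25098394, 217.98917981]), 'tool_rot': array([1.79990713e+02, 6.60895824e-02, 6.82994091e+01]), 'force': array([-0.42403435, -0.19328952,  0.76887048]), 'wrist_torque': array([-0.01784201, -0.0171296 ,  0.02169219]), 'gripper_width': 93.19109584351439}
```

View pics/scene0.png

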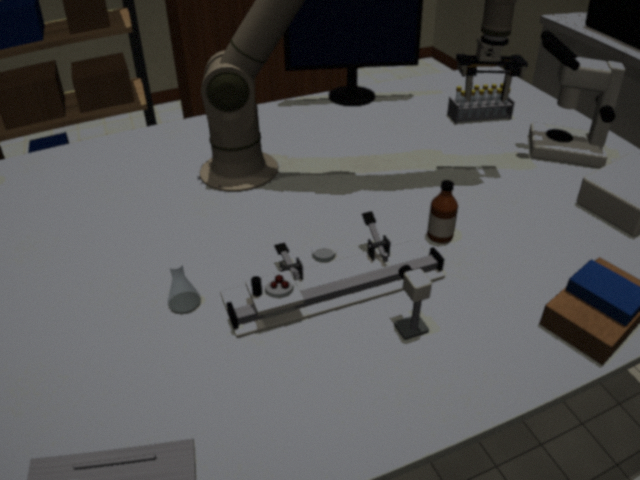

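View pics/top0.png

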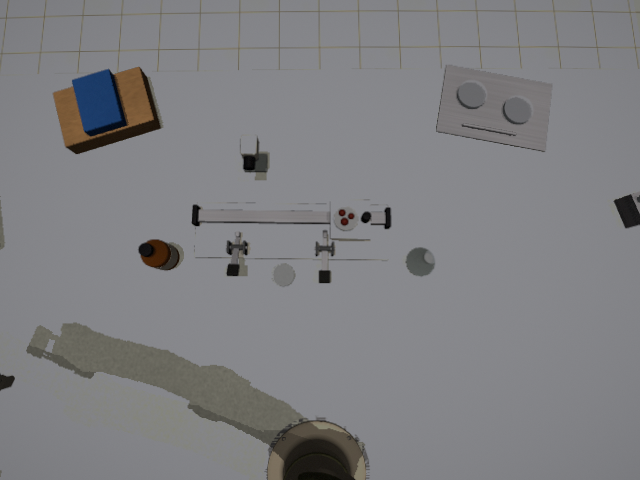

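View pics/wrist0.png

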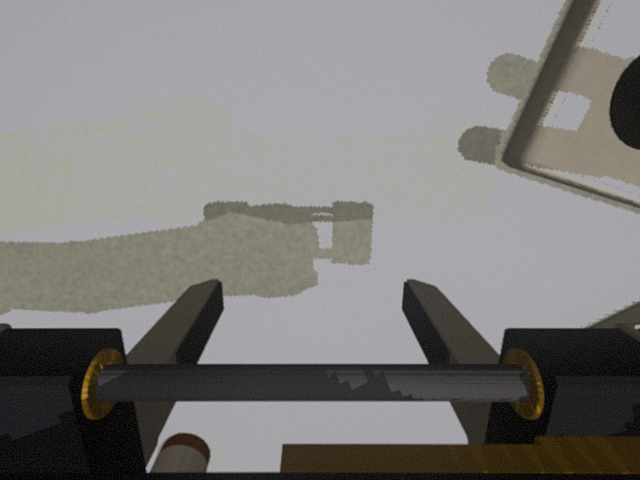

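The top view shows the track level across the image at rows 203–262. The carriage is on the right (dish at 345,218, post at 366,217). The end pedal toe is at about (233,270) and the hold toe at (324,277). The bottle is left at (160,255), the flask right at (420,262) and the petri dish at (284,275). I'll zoom in next.

```bash
python3 - <<'E'
from h import *
a=cv2.imread('pics/top0.png')[190:300,180:400]
cv2.imwrite('pics/topz.png',cv2.resize(cv2.convertScaleAbs(a,alpha=1.3),None,fx=3.6,fy=3.6,interpolation=cv2.INTER_CUBIC))
a=cv2.imread('pics/scene0.png')[200:340,215:455]
cv2.imwrite('pics/scz.png',cv2.resize(cv2.convertScaleAbs(a,alpha=1.5),None,fx=3.3,fy=3.3,interpolation=cv2.INTER_CUBIC))
# dark blobs
for f in ['top0','scene0']:
    im=cv2.imread(f'pics/{f}.png'); m=(im.max(2)<45).astype(np.uint8)
    n,l,s,ce=cv2.connectedComponentsWithStats(m)
    for i in range(1,n):
        if 15<s[i,4]<1500 and 180<ce[i,0]<460 and 180<ce[i,1]<340: print(f,s[i],ce[i])
E
```

```text
top0 [192 205   8  21 119] [195.03361345 215.32773109]
top0 [375 208  15  21  98] [386.46938776 218.57142857]
top0 [361 212  10  11  72] [365.56944444 217.04166667]
top0 [231 222  24   1  24] [242.5 222. ]
top0 [309 223  16   1  16] [316.5 223. ]
top0 [227 248   5   7  23] [229.39130435 250.91304348]
top0 [227 264  12  12 124] [232.49193548 269.81451613]
top0 [319 271  11  12 129] [324.03875969 276.45736434]
scene0 [440 180  14  18 180] [446.32777778 187.95      ]
scene0 [427 203  30  41 418] [440.11961722 222.70334928]
scene0 [363 212  12  13 106] [368.45283019 217.77358491]
scene0 [368 237  22  23 211] [377.7014218  247.28909953]
scene0 [275 244  13  10  81] [280.86419753 247.7654321 ]
scene0 [422 248  22  23 209] [434.90909091 261.12440191]
scene0 [382 256   5   5  18] [384.33333333 258.        ]
scene0 [292 260  10  19  83] [298.25301205 268.1686747 ]
scene0 [280 263  11   8  52] [284.42307692 266.46153846]
scene0 [288 265 125  45 696] [360.82183908 288.04166667]
scene0 [252 277  10  20 160] [256.25625 286.16875]
scene0 [271 277  18  11  98] [279.40816327 282.78571429]
scene0 [395 300  33  40 520] [410.19230769 324.38076923]
scene0 [227 303  60  26 355] [245.1915493  316.10140845]
```

View pics/topz.png

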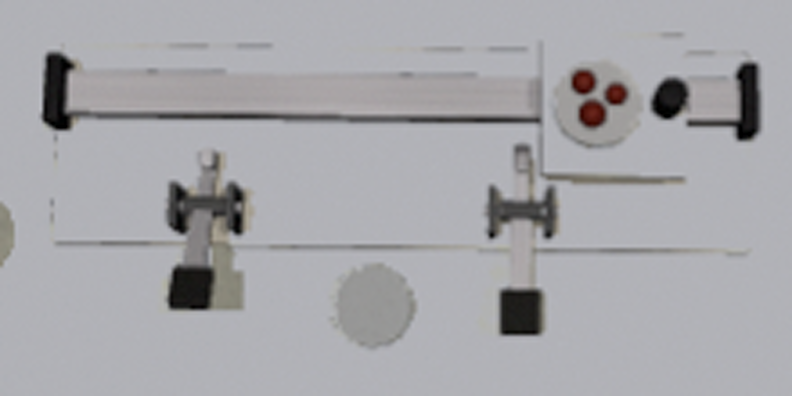

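View pics/scz.png

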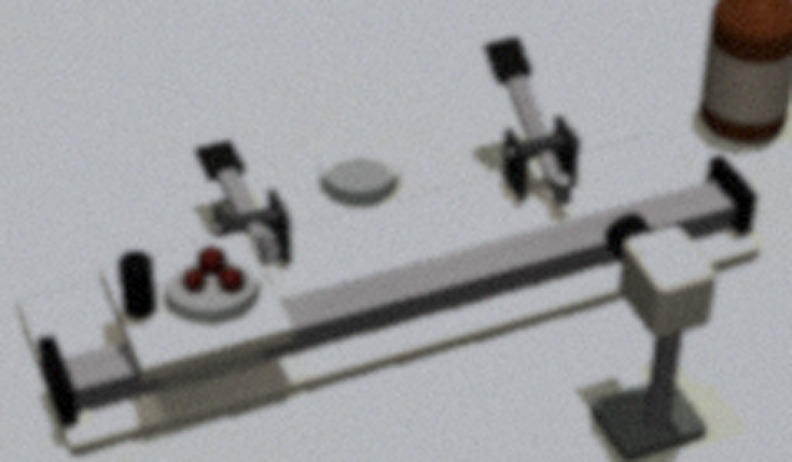

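```bash
python3 - <<'E'
from h import *
T=load('top0');S=load('scene0')
def tri(a,b):
    o1,d1=ray(T,a);o2,d2=ray(S,b)
    A=np.c_[d1,-d2];s=np.linalg.lstsq(A,o2-o1,rcond=None)[0]
    p,q=o1+d1*s[0],o2+d2*s[1];return (p+q)/2,np.linalg.norm(p-q)
print('end',tri((232.5,269.8),(368.5,217.8)));print('hold',tri((324,276.5),(280.9,247.8)))
print('end z82',onz(T,(232.5,269.8),80),'hold z46',onz(T,(324,276.5),44))
z=lambda u,v:(180+(u+.5)/3.6-.5,190+(v+.5)/3.6-.5)
P=[onz(T,z(*p),12)for p in[(55,242),(270,245),(540,249),(747,252)]];print(np.round(P,1))
print('back',onz(T,z(62,45),12),onz(T,z(270,45),12),onz(T,z(688,52),12))
print('post',onz(T,z(663,97),105),'post scene top',onz(S,(215+137/3.3,200+258/3.3),105))
print('petri',onz(T,z(375,305),15),'bottle',onz(T,(151,250),160),onz(S,(446,187),160),'flask',onz(T,(429,258),115),onz(T,(420,262),0),onz(S,(178,267),115))
d=P[3]-P[0];print('yaw of +y dir',np.degrees(np.arctan2(-d[1],-d[0])),np.linalg.norm(d))
print('pivots', onz(T,z(205,203),46),onz(T,z(521,211),46))
E
```

```text
end (array([485.93230327, 195.3486909 ,  84.37306482]), np.float64(2.1781574972999636))
hold (array([470.04096623, -24.3730236 ,  50.88018942]), np.float64(2.0288521432979656))
end z82 [485.94345785 195.07407656  80.        ] hold z46 [470.26149621 -25.51000213  44.        ]
[[ 526.4  304.2   12. ]
 [ 522.7  150.7   12. ]
 [ 517.8  -41.4   12. ]
 [ 514.  -188.7   12. ]]
back [670.41529939 303.51940665  12.        ] [668.6759401  152.13835798  12.        ] [ 660.27401902 -151.13225706   12.        ]
post [ 607.91632832 -121.37855984  105.        ] post scene top [ 609.56159702 -122.60351601  105.        ]
petri [478.95552569  75.79845259  15.        ] bottle [525.02986864 365.82734812 160.        ] [540.66135875 370.70302098 160.        ] flask [ 505.38322278 -270.31156606  115.        ] [ 508.2092564  -275.68839535    0.        ] [ 521.32480685 -267.64853605  115.        ]
yaw of +y dir 88.56118530684637 493.0153942739018
pivots [548.45661433 191.81010188  46.        ] [540.53593966 -27.37159284  46.        ]
```

Emit:
apply_moves:
  rows:
    - [[0,0,0,0,0,-1,1],[0,0,0,0,0,-1,1],[0,0,0,0,0,0,1]]

```text
clock: 0.52
eef_pos: [267.6, 672.7, 216.8]
tool_rot: [-180.0, 0.2, 88.8]
force: [0.3, -0.4, -0.2]
gripper_width: 67.3
```

```bash
cat > plan.py <<'E'
import sys; from h import *
from scipy.spatial.transform import Rotation as Ro
s=ctrl.observe(); R=Ro.from_euler('xyz',s['tool_rot'],degrees=True).as_matrix()
tgt=np.array([float(v) for v in sys.argv[1:4]])
ex=np.array([np.cos(np.radians(88.56)),np.sin(np.radians(88.56)),0]) # tool x wanted
Rt=np.c_[ex,np.cross([0,0,-1],ex),[0,0,-1]]
print('t',s['clock'],'pos',s['eef_pos'].round(1),'rot',s['tool_rot'].round(2),'F',s['force'].round(2),'w',round(s['gripper_width'],1))
print('shift units',(R.T@(tgt-s['eef_pos'])/30).round(2),'turn units',(Ro.from_matrix(R.T@Rt).as_rotvec(degrees=True)/10).round(3))
E
python3 plan.py 487 196 218
```

```text
t 0.525 pos [267.6 672.7 216.8] rot [-179.95    0.18   88.78] F [ 0.29 -0.37 -0.24] w 67.3
shift units [-15.73   7.65   0.  ] turn units [-0.005  0.018  0.022]
```

Emit:
apply_moves:
  rows:
    - [[-1,0.48,-0.03,0,0,0,1],[-1,0.48,-0.03,0,0,0,1],[-1,0.48,-0.03,0,0,0,1],[-1,0.48,-0.03,0,0,0,1],[-1,0.48,-0.03,0,0,0,1]]

```text
clock: 1.15
eef_pos: [334.7, 518.4, 220.1]
tool_rot: [-179.8, 0.2, 87.7]
force: [0.5, -0.8, -0.2]
gripper_width: 17.4
```

Emit:
apply_moves:
  rows:
    - [[-1,0.48,-0.03,0,0,0,1],[-1,0.48,-0.03,0,0,0,1],[-1,0.48,-0.03,0,0,0,1],[-1,0.48,-0.03,0,0,0,1],[-1,0.48,-0.03,0,0,0,1]]

```text
clock: 1.78
eef_pos: [400.9, 359.6, 225.1]
tool_rot: [-179.8, 0.2, 86.2]
force: [-0.0, 0.4, -0.4]
gripper_width: 0.5
```

```bash
python3 plan.py 487 196 130
```

```text
t 1.775 pos [400.9 359.6 225.1] rot [-1.7983e+02  1.6000e-01  8.6240e+01] F [-0.01  0.42 -0.44] w 0.5
shift units [-5.24  3.23  3.18] turn units [-0.017  0.015 -0.232]
```

Emit:
apply_moves:
  rows:
    - [[-1,0.6,0.4,0,0,-0.12,1],[-1,0.6,0.4,0,0,-0.12,1],[-1,0.6,0.4,0,0,-0.12,1],[-0.9,0.6,0.4,0,0,-0.12,1],[-0.8,0.5,0.4,0,0,-0.12,1]]

```text
clock: 2.4
eef_pos: [485.9, 210.8, 165.1]
tool_rot: [-180.0, 0.0, 91.0]
force: [0.1, 0.9, -0.3]
gripper_width: 0.5
```

```bash
python3 plan.py 484 196 130
```

```text
t 2.4 pos [485.9 210.8 165.1] rot [-179.99    0.     90.98] F [ 0.11  0.91 -0.26] w 0.5
shift units [-0.49 -0.07  1.17] turn units [-0.001  0.     0.242]
```

Emit:
apply_moves:
  rows:
    - [[-0.45,-0.1,0.5,0,0,0.24,1],[0,0,0.5,0,0,0,1],[0,0,0.1,0,0,0,1]]

```text
clock: 2.78
eef_pos: [484.5, 195.0, 130.5]
tool_rot: [180.0, 0.0, 87.8]
force: [-0.4, 0.3, 0.5]
gripper_width: 0.1
```

```bash
python3 plan.py 482 196 90; python3 - <<'E'
from h import *
c=cap('scene','scene1');a=c['frame'][170:310,280:460]
cv2.imwrite('pics/scz1.png',cv2.resize(cv2.convertScaleAbs(a,alpha=1.5),None,fx=4,fy=4,interpolation=cv2.INTER_CUBIC))
E
```

```text
t 2.775 pos [484.5 195.  130.5] rot [1.7999e+02 4.0000e-02 8.7770e+01] F [-0.36  0.35  0.51] w 0.1
shift units [ 0.03 -0.08  1.35] turn units [ 0.001  0.004 -0.079]
```

View pics/scz1.png

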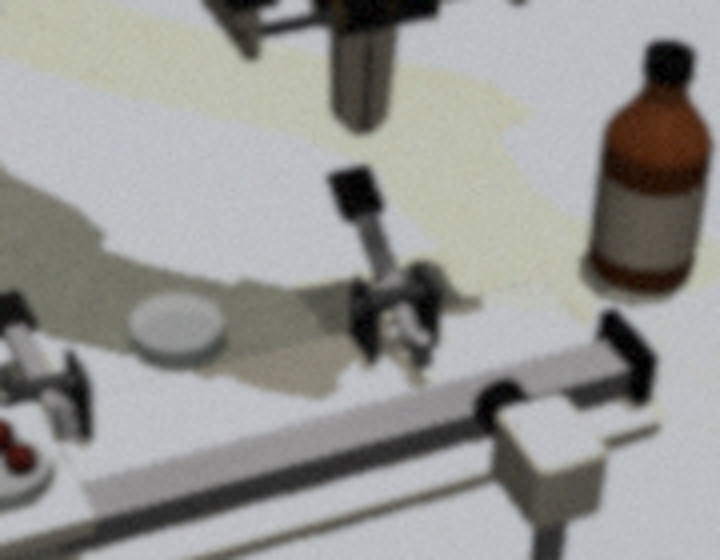

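The shut fingers, tip at about zoom pixel (360,130), sit above the end toe at (355,190). I'll lower them.

Emit:
apply_moves:
  rows:
    - [[0.03,-0.1,0.5,0,0,0,1],[0,0,0.5,0,0,0,1],[0,0,0.15,0,0,0,1],[0,0,0.04,0,0,0,1]]

```text
clock: 3.32
eef_pos: [482.2, 199.2, 94.7]
tool_rot: [179.9, -0.1, 87.9]
force: [-2.0, -0.2, 1.8]
gripper_width: 1.0
```

Emit:
apply_moves:
  rows:
    - [[0,0,0.05,0,0,0,1],[0,0,0.05,0,0,0,1]]

```text
clock: 3.58
eef_pos: [482.3, 199.3, 92.2]
tool_rot: [179.9, -0.1, 87.9]
force: [0.8, -1.2, 1.2]
gripper_width: 0.6
```

Emit:
apply_moves:
  rows:
    - [[0,0,0.06,0,0,0,1],[0,0,0.06,0,0,0,1]]

```text
clock: 3.82
eef_pos: [482.9, 199.5, 88.8]
tool_rot: [179.8, -0.1, 87.9]
force: [-0.2, -0.3, 1.5]
gripper_width: 0.4
```

Emit:
apply_moves:
  rows:
    - [[-0.1,-0.03,0.06,0,0,0,1],[0,0,0.06,0,0,0,1]]

```text
clock: 4.08
eef_pos: [482.2, 196.5, 85.1]
tool_rot: [179.7, -0.1, 87.9]
force: [-0.2, -0.8, 1.3]
gripper_width: 0.5
```

Emit:
apply_moves:
  rows:
    - [[0,0,0.06,0,0,0,1],[0,0,0.06,0,0,0,1]]

```text
clock: 4.32
eef_pos: [482.0, 196.3, 81.2]
tool_rot: [179.8, -0.1, 87.9]
force: [-1.2, 0.0, 0.9]
gripper_width: 0.4
```

Emit:
apply_moves:
  rows:
    - [[0,0,0.06,0,0,0,1],[0,0,0.06,0,0,0,1]]

```text
clock: 4.58
eef_pos: [481.9, 196.3, 77.3]
tool_rot: [179.8, -0.1, 87.9]
force: [-0.1, 0.6, 1.8]
gripper_width: 0.4
```

Emit:
apply_moves:
  rows:
    - [[0,0,0.06,0,0,0,1],[0,0,0.06,0,0,0,1]]

```text
clock: 4.82
eef_pos: [481.8, 196.3, 73.4]
tool_rot: [179.8, -0.1, 87.9]
force: [-1.0, -0.5, 1.8]
gripper_width: 0.3
```

```bash
python3 - <<'E'
from h import *
c=cap('scene','scene2');a=c['frame'][170:310,280:460]
cv2.imwrite('pics/scz2.png',cv2.resize(cv2.convertScaleAbs(a,alpha=1.5),None,fx=4,fy=4,interpolation=cv2.INTER_CUBIC))
print(ctrl.observe()['force'])
E
```

```text
[-0.78429896 -0.17055521  1.68058897]
```

View pics/scz2.png

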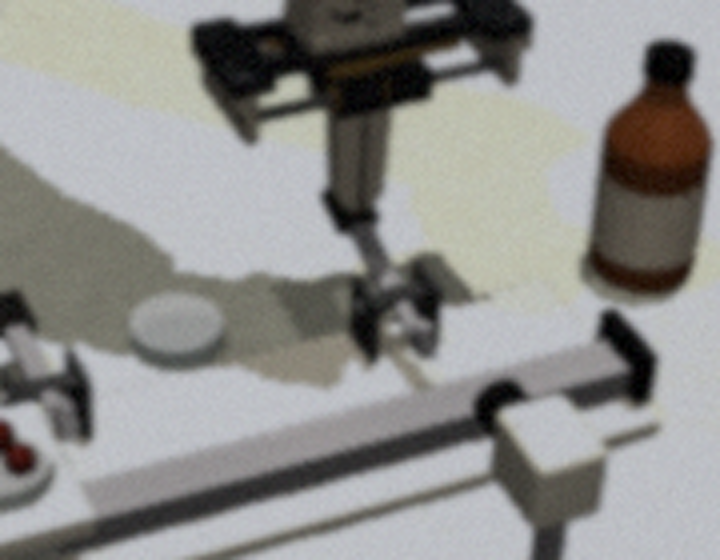

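The fingertip is on the toe pad at zoom pixel (352,205) and the pad is going down. I'll keep going in small steps.

Emit:
apply_moves:
  rows:
    - [[0,-0.02,0.06,0,0,0,1],[0,-0.02,0.06,0,0,0,1]]

```text
clock: 5.12
eef_pos: [480.5, 196.4, 69.4]
tool_rot: [179.8, -0.1, 87.9]
force: [-0.4, -0.9, 2.0]
gripper_width: 0.2
```

Emit:
apply_moves:
  rows:
    - [[0,-0.02,0.06,0,0,0,1],[0,-0.02,0.06,0,0,0,1]]

```text
clock: 5.38
eef_pos: [479.4, 196.4, 65.8]
tool_rot: [179.8, -0.1, 87.9]
force: [-0.2, -0.2, 6.0]
gripper_width: 0.3
```

Emit:
apply_moves:
  rows:
    - [[0,-0.02,0.06,0,0,0,1],[0,-0.02,0.06,0,0,0,1]]

```text
clock: 5.62
eef_pos: [478.5, 196.4, 62.3]
tool_rot: [179.7, -0.1, 87.9]
force: [-0.7, 0.1, 4.7]
gripper_width: 0.2
```

Emit:
apply_moves:
  rows:
    - [[0,-0.02,0.06,0,0,0,1],[0,-0.02,0.06,0,0,0,1]]

```text
clock: 5.88
eef_pos: [477.7, 196.5, 58.5]
tool_rot: [179.7, -0.1, 87.9]
force: [1.2, -0.3, 2.3]
gripper_width: 0.6
```

Emit:
apply_moves:
  rows:
    - [[0,0,0.04,0,0,0,1]]

```text
clock: 6.0
eef_pos: [477.6, 196.4, 57.1]
tool_rot: [179.7, -0.1, 87.9]
force: [0.3, -0.2, 2.8]
gripper_width: 0.2
```

Emit:
apply_moves:
  rows:
    - [[0,0,0.04,0,0,0,1]]

```text
clock: 6.12
eef_pos: [477.4, 196.4, 55.7]
tool_rot: [179.7, -0.1, 87.9]
force: [0.1, 0.1, 0.2]
gripper_width: 0.2
```

Emit:
apply_moves:
  rows:
    - [[0,0,0.04,0,0,0,1]]

```text
clock: 6.25
eef_pos: [477.2, 196.4, 54.3]
tool_rot: [179.7, -0.1, 87.9]
force: [-0.8, -0.4, 4.0]
gripper_width: 0.5
```

Emit:
apply_moves:
  rows:
    - [[0,0,0.04,0,0,0,1]]

```text
clock: 6.38
eef_pos: [477.1, 196.4, 53.1]
tool_rot: [179.8, -0.1, 87.9]
force: [-1.7, -0.5, 5.3]
gripper_width: 0.4
```

Emit:
apply_moves:
  rows:
    - [[0,0,0.04,0,0,0,1]]

```text
clock: 6.5
eef_pos: [476.9, 196.5, 52.1]
tool_rot: [179.8, -0.1, 87.9]
force: [-2.6, -0.6, 8.2]
gripper_width: 0.1
```

Emit:
apply_moves:
  rows:
    - [[0,0,0.04,0,0,0,1]]

```text
clock: 6.62
eef_pos: [476.8, 196.5, 51.1]
tool_rot: [179.8, -0.1, 87.9]
force: [-2.7, 0.3, 11.0]
gripper_width: 0.6
```

Emit:
apply_moves:
  rows:
    - [[0,0,0.04,0,0,0,1]]

```text
clock: 6.75
eef_pos: [476.8, 196.4, 50.4]
tool_rot: [179.7, -0.1, 87.9]
force: [-1.9, -0.7, 13.9]
gripper_width: 0.4
```

Emit:
apply_moves:
  rows:
    - [[0,0,0.04,0,0,0,1]]

```text
clock: 6.88
eef_pos: [476.8, 196.5, 49.9]
tool_rot: [179.7, -0.1, 87.9]
force: [-2.7, -1.5, 16.0]
gripper_width: 0.5
```

Emit:
apply_moves:
  rows:
    - [[0,0,-0.1,0,0,0,1],[0,0,-0.2,0,0,0,1],[0,0,-0.4,0,0,0,1],[0,0,-0.4,0,0,0,1]]

```text
clock: 7.38
eef_pos: [476.4, 196.3, 84.0]
tool_rot: [179.8, -0.1, 87.9]
force: [-0.0, -0.4, 0.5]
gripper_width: 0.6
```

```bash
python3 - <<'E'
from h import *
c=cap('scene','scene3');a=c['frame'][170:310,280:460]
cv2.imwrite('pics/scz3.png',cv2.resize(cv2.convertScaleAbs(a,alpha=1.5),None,fx=4,fy=4,interpolation=cv2.INTER_CUBIC))
print(ctrl.observe()['force'])
E
```

```text
[-0.76128404 -0.5861834   1.20585638]
```

View pics/scz3.png

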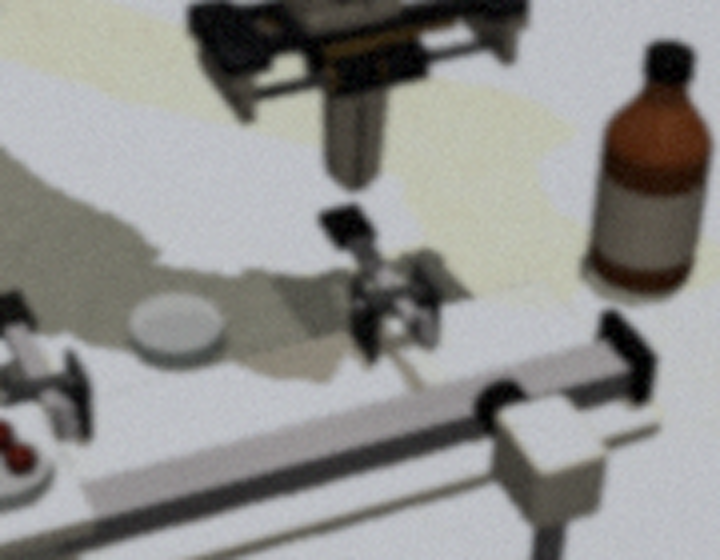

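```bash
python3 - <<'E'
from h import *
ey=np.array([np.cos(np.radians(88.56)),np.sin(np.radians(88.56)),0]);O=np.array([610,56.7,0])
def onplane(c,uv,yl):
    o,d=ray(c,uv); return o+d*((yl-(o-O)@ey)/(d@ey))
for f,w in[('scene0',(355,205,380,232)),('scene3',(355,215,380,237))]:
    c=load(f);im=c['frame'];x0,y0,x1,y1=w
    m=(im[y0:y1,x0:x1].max(2)<50).astype(np.uint8);n,l,s,ce=cv2.connectedComponentsWithStats(m)
    for i in range(1,n):
        if s[i,4]>20:
            p=ce[i]+[x0,y0];X=onplane(c,p,135);
            print(f,s[i],p,X, 'elev',np.arctan2(X[2]-46+4,546-X[0]+.4))
E
```

```text
scene0 [  8   7  12  13 112] [368.38392857 217.77678571] [488.60300676 194.7943297   86.60704838] elev 0.6573004738966992
scene3 [  5   7  14  15 116] [367.31034483 227.70689655] [485.48593618 194.87268672  54.76872094] elev 0.206626878087189
```

The end pedal is latched: elevation about 0.1–0.2 rad, so roughly 0.45 rad down, and the fingers are clear. Next is the hold pedal.

Emit:
apply_moves:
  rows:
    - [[0,0,-0.8,0,0,0,0.4],[-1,0,-0.5,0,0,0,0.4],[-1,0,-0.1,0,0,-0.02,0.4],[-1,0,0,0,0,-0.02,0.4],[-1,0,0,0,0,-0.02,0.4]]

```text
clock: 8.05
eef_pos: [473.7, 76.3, 131.0]
tool_rot: [179.4, -0.3, 88.8]
force: [0.1, 0.9, -0.1]
gripper_width: 46.1
```

```bash
python3 plan.py 471 -25 120; python3 - <<'E'
from h import *
c=cap('top','top1');a=c['frame'][190:300,180:400]
cv2.imwrite('pics/topz1.png',cv2.resize(cv2.convertScaleAbs(a,alpha=1.3),None,fx=3.6,fy=3.6,interpolation=cv2.INTER_CUBIC))
E
```

```text
t 8.05 pos [473.7  76.3 131. ] rot [179.42  -0.29  88.81] F [ 0.11  0.85 -0.13] w 46.1
shift units [-3.38 -0.02  0.35] turn units [ 0.058 -0.029  0.024]
```

View pics/topz1.png

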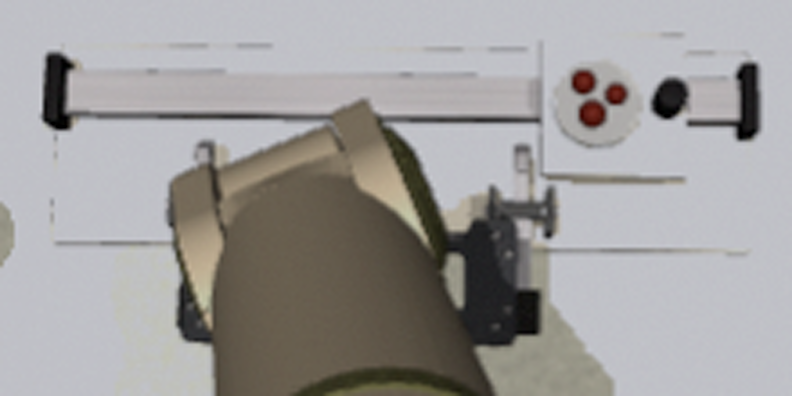

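Emit:
apply_moves:
  rows:
    - [[-1,0,0.1,0,0,0,0.35],[-1,0,0.1,0,0,0,0.35],[-0.9,0,0.1,0,0,0,0.35],[-0.3,0,0.05,0,0,0,0.35],[0,0,0,0,0,0,0.35]]

```text
clock: 8.72
eef_pos: [471.4, -26.7, 121.6]
tool_rot: [179.3, -0.2, 88.5]
force: [0.5, 0.6, 0.4]
gripper_width: 60.3
```

```bash
python3 plan.py 471 -25 80; python3 - <<'E'
from h import *
c=cap('scene','scene4');a=c['frame'][170:310,215:395]
cv2.imwrite('pics/scz4.png',cv2.resize(cv2.convertScaleAbs(a,alpha=1.5),None,fx=4,fy=4,interpolation=cv2.INTER_CUBIC))
c=cap('wrist','wrist4')
E
```

```text
t 8.725 pos [471.4 -26.7 121.6] rot [179.3   -0.19  88.49] F [0.55 0.64 0.36] w 60.3
shift units [ 0.05 -0.03  1.39] turn units [ 0.07  -0.019 -0.007]
```

View pics/scz4.png

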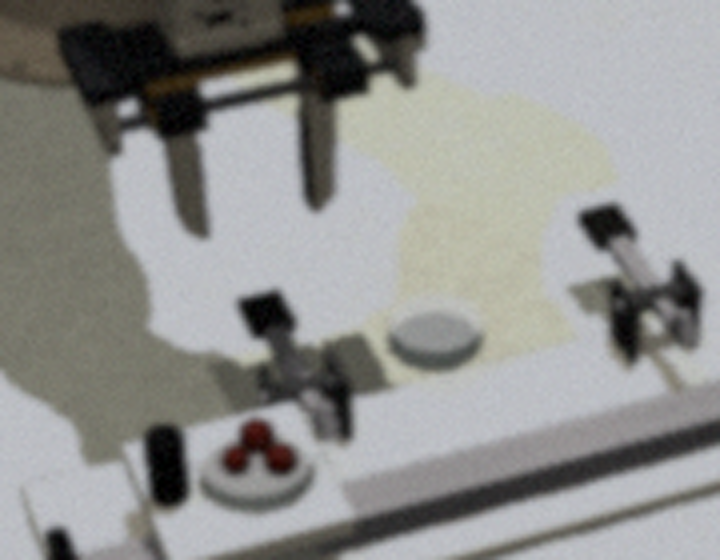

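View pics/wrist4.png

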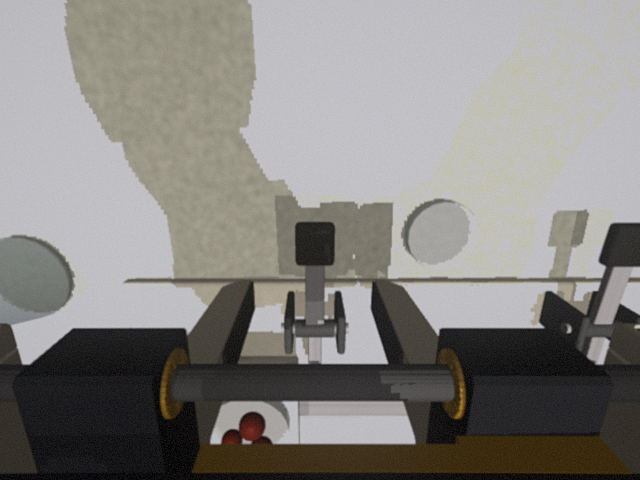

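The wrist view shows the hold toe at (315,243), centred between the fingers, which span about 252–373.

```bash
python3 - <<'E'
from h import *
c=load('wrist4');print(onz(c,(315,242),46),onz(c,(296,224),46),onz(c,(334,224),46),onz(c,(604,248),55),onz(c,(660,248),53))
E
```

```text
[467.46130643 -22.72047571  46.        ] [453.61034123 -35.8434277   46.        ] [454.3765783   -8.92155303  46.        ] [474.57682354 178.41183565  55.        ] [476.45095484 219.15760675  53.        ]
```

Emit:
apply_moves:
  rows:
    - [[0.05,0,0.7,0,0,0,0.35],[0,0,0.5,0,0,0,0.35],[0,0,0.1,0,0,0,0.35]]

```text
clock: 9.2
eef_pos: [473.3, -20.4, 82.7]
tool_rot: [179.1, -0.3, 88.9]
force: [1.3, -0.2, 0.3]
gripper_width: 60.6
```

Emit:
apply_moves:
  rows:
    - [[-0.1,-0.12,0.6,0.05,0,0,0.35],[0,0,0.6,0,0,0,0.35],[0,0,0.4,0,0,0,0.35],[0,0,0.1,0,0,0,0.35]]

```text
clock: 9.7
eef_pos: [471.7, -20.2, 31.7]
tool_rot: [179.5, -0.3, 89.1]
force: [0.7, 0.3, 1.1]
gripper_width: 60.6
```

Emit:
apply_moves:
  rows:
    - [[-0.12,-0.1,0.05,0,0,0.05,0.35],[0,0,0,0,0,0,0.5],[0,0,0,0,0,0,0.6]]

```text
clock: 10.07
eef_pos: [468.8, -23.9, 31.0]
tool_rot: [179.4, -0.3, 88.6]
force: [-0.6, 0.4, 0.2]
gripper_width: 45.0
```

```bash
python3 plan.py 469 -23.5 30;python3 - <<'E'
from h import *
cap('wrist','wrist5')
E
```

```text
t 10.075 pos [468.8 -23.9  31. ] rot [179.45  -0.34  88.57] F [-0.57  0.45  0.17] w 45.0
shift units [0.01 0.01 0.03] turn units [ 0.055 -0.034  0.001]
```

View pics/wrist5.png

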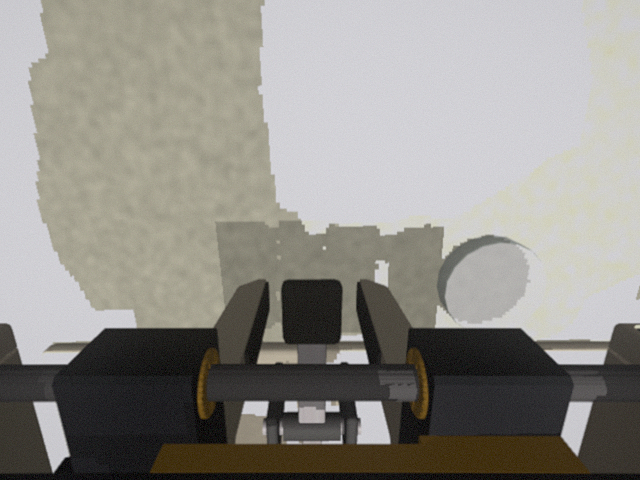

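The toe (312,310) sits centred between the fingers at 268 and 357. I'll close the fingers on it.

Emit:
apply_moves:
  rows:
    - [[0,0,0,0,0,0,1],[0,0,0,0,0,0,1],[0,0,0,0,0,0,1]]

```text
clock: 10.5
eef_pos: [468.9, -24.3, 31.4]
tool_rot: [179.4, -0.3, 88.5]
force: [0.4, -0.6, -1.5]
gripper_width: 27.6
```

Gripped at 27.6 mm wide, which matches the pad. Now I'll lift along the arc.

Emit:
apply_moves:
  rows:
    - [[0,0,-0.15,0,0,0,1],[0,0,-0.15,0,0,0,1],[0,0.01,-0.15,0,0,0,1],[0,0.03,-0.15,0,0,0,1]]

```text
clock: 11.0
eef_pos: [471.5, -24.4, 50.4]
tool_rot: [179.3, -0.3, 88.5]
force: [2.5, -0.7, -3.0]
gripper_width: 27.8
```

Emit:
apply_moves:
  rows:
    - [[0,0.04,-0.15,0,0,0,1],[0,0.06,-0.15,0,0,0,1],[0,0.08,-0.15,0,0,0,1]]

```text
clock: 11.38
eef_pos: [477.2, -24.5, 65.1]
tool_rot: [179.3, -0.4, 88.5]
force: [2.3, -0.5, -4.8]
gripper_width: 27.6
```

Emit:
apply_moves:
  rows:
    - [[0,0,0,0,0,0,0.4],[0,0,0,0,0,0,0.4],[0,0,0,0,0,0,0.4]]

```text
clock: 11.75
eef_pos: [476.0, -24.3, 65.4]
tool_rot: [179.4, -0.4, 88.6]
force: [-0.0, -0.1, -0.4]
gripper_width: 52.7
```

Emit:
apply_moves:
  rows:
    - [[0,0,-0.8,0,0,0,0.4],[0,0,-0.9,0,0,0,0.4],[0,0,-0.9,0,0,0,0.4],[0,0,0,0,0,0,0.4]]

```text
clock: 12.25
eef_pos: [473.5, -24.5, 144.4]
tool_rot: [179.6, -0.3, 88.6]
force: [-0.2, -0.9, -0.3]
gripper_width: 55.7
```

```bash
python3 plan.py 609 -170 150; python3 - <<'E'
from h import *
c=cap('scene','scene6');a=c['frame'][170:340,215:455]
cv2.imwrite('pics/scz6.png',cv2.resize(cv2.convertScaleAbs(a,alpha=1.5),None,fx=3.3,fy=3.3,interpolation=cv2.INTER_CUBIC))
E
```

```text
t 12.25 pos [473.5 -24.5 144.4] rot [179.6   -0.34  88.6 ] F [-0.17 -0.85 -0.3 ] w 55.7
shift units [-4.74  4.64 -0.18] turn units [ 0.04  -0.034  0.004]
```

View pics/scz6.png

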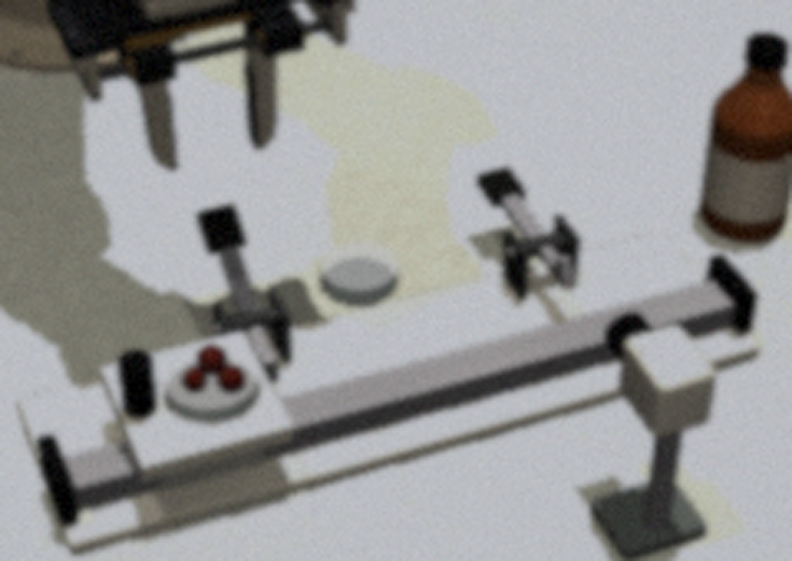

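Emit:
apply_moves:
  rows:
    - [[-0.95,0.9,-0.1,0,0,0,1],[-0.95,0.9,-0.1,0,0,0,1],[-0.95,0.9,-0.05,0,0,0,1],[-0.95,0.9,0,0,0,0,1],[-0.9,0.9,0,0,0,0,1]]

```text
clock: 12.92
eef_pos: [604.1, -169.3, 143.8]
tool_rot: [-179.7, -0.4, 89.0]
force: [-0.2, 0.2, 0.2]
gripper_width: 10.3
```

```bash
python3 plan.py 608 -178 88
```

```text
t 12.925 pos [ 604.1 -169.3  143.8] rot [-179.75   -0.44   88.96] F [-0.17  0.19  0.23] w 10.3
shift units [-0.3   0.14  1.86] turn units [-0.025 -0.044  0.041]
```

Emit:
apply_moves:
  rows:
    - [[-0.3,0.1,0.1,0,0,0.04,1],[-0.05,0,0.7,0,0,0,1],[0,0,0.7,0,0,0,1],[0,0,0.2,0,0,0,1],[0,0,0,0,0,0,1]]

```text
clock: 13.55
eef_pos: [603.5, -179.9, 84.9]
tool_rot: [-179.3, -0.5, 88.4]
force: [-0.2, -0.4, 0.1]
gripper_width: 0.8
```

```bash
python3 plan.py 608 -150 88; python3 - <<'E'
from h import *
c=cap('scene','scene7');a=c['frame'][170:340,155:395]
cv2.imwrite('pics/scz7.png',cv2.resize(cv2.convertScaleAbs(a,alpha=1.5),None,fx=3.3,fy=3.3,interpolation=cv2.INTER_CUBIC))
cap('wrist','wrist7')
E
```

```text
t 13.55 pos [ 603.5 -179.9   84.9] rot [-179.25   -0.53   88.43] F [-0.16 -0.38  0.07] w 0.8
shift units [ 1.    0.12 -0.1 ] turn units [-0.074 -0.053 -0.013]
```

View pics/scz7.png

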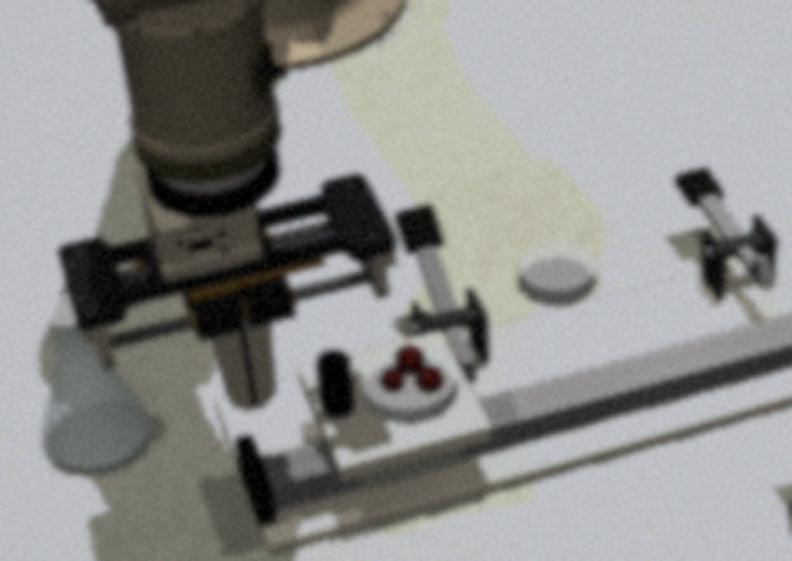

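View pics/wrist7.png

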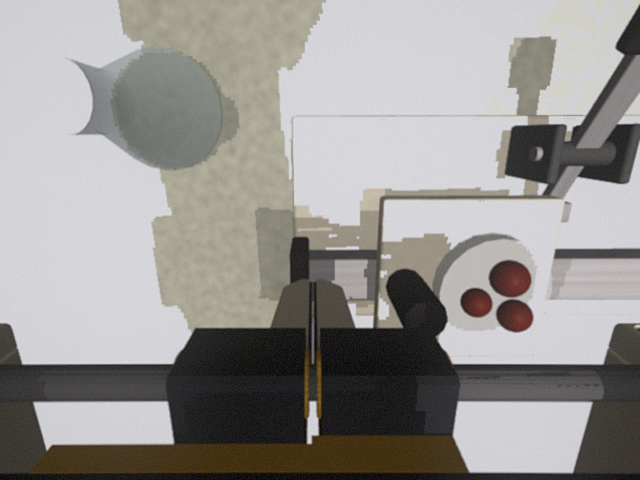

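The fingers are behind the post: zoom (245,395) against the post at (335,385), with the flask clear. I'll centre sideways and creep up to contact.

```bash
python3 - <<'E'
from h import *
c=load('wrist7');print(onz(c,(424,320),105))
E
```

```text
[ 607.94156996 -126.58090026  105.        ]
```

Emit:
apply_moves:
  rows:
    - [[0.2,0.17,-0.03,-0.07,0,0,1],[0.2,0,0,0,0,0,1],[0.2,0,0,0,0,0,1],[0.2,0,0,0,0,0,1]]

```text
clock: 14.15
eef_pos: [611.2, -154.7, 88.9]
tool_rot: [179.7, -0.5, 88.4]
force: [0.4, -0.6, -0.1]
gripper_width: 0.7
```

Emit:
apply_moves:
  rows:
    - [[0.1,-0.05,0,0,0,0,1],[0.15,0,0,0,0,0,1],[0.2,0,0,0,0,0,1],[0.2,0,0,0,0,0,1],[0.2,0,0,0,0,0,1]]

```text
clock: 14.78
eef_pos: [610.6, -128.7, 89.2]
tool_rot: [179.7, -0.4, 88.4]
force: [0.7, -2.1, -0.4]
gripper_width: 0.6
```

Emit:
apply_moves:
  rows:
    - [[0.25,0,0,0,0,0,1],[0.25,0,0,0,0,0,1],[0.25,0,0,0,0,0,1],[0.25,0,0,0,0,0,1],[0.25,0,0,0,0,0,1]]

```text
clock: 15.4
eef_pos: [611.6, -88.3, 89.3]
tool_rot: [179.7, -0.4, 88.4]
force: [0.4, -2.5, -1.0]
gripper_width: 0.4
```

```bash
python3 plan.py 610 -50 88; python3 - <<'E'
from h import *
c=cap('scene','scene8');a=c['frame'][170:340,215:455]
cv2.imwrite('pics/scz8.png',cv2.resize(cv2.convertScaleAbs(a,alpha=1.5),None,fx=3.3,fy=3.3,interpolation=cv2.INTER_CUBIC))
E
```

```text
t 15.4 pos [611.6 -88.3  89.3] rot [179.71  -0.41  88.39] F [ 0.45 -2.49 -0.99] w 0.4
shift units [ 1.28 -0.09  0.05] turn units [ 0.029 -0.041 -0.017]
```

View pics/scz8.png

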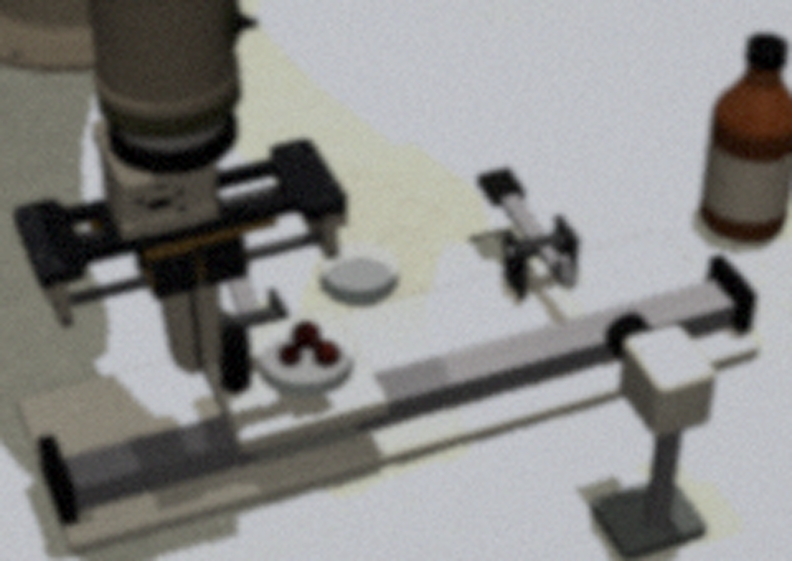

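The carriage rolls with the fingers (post at zoom 235,355), with about 2 N of push. I'll carry on.

Emit:
apply_moves:
  rows:
    - [[0.28,-0.02,0,0,0,0,1],[0.28,0,0,0,0,0,1],[0.28,0,0,0,0,0,1],[0.28,0,0,0,0,0,1],[0.28,0,0,0,0,0,1]]

```text
clock: 16.08
eef_pos: [612.2, -42.5, 89.6]
tool_rot: [179.7, -0.4, 88.4]
force: [0.1, -2.5, -1.4]
gripper_width: 0.5
```

Emit:
apply_moves:
  rows:
    - [[0.28,-0.02,0,0,0,0,1],[0.28,0,0,0,0,0,1],[0.28,0,0,0,0,0,1],[0.28,0,0,0,0,0,1],[0.28,0,0,0,0,0,1]]

```text
clock: 16.7
eef_pos: [612.7, 2.5, 90.0]
tool_rot: [179.7, -0.4, 88.4]
force: [0.8, -1.6, -0.6]
gripper_width: 0.6
```

Emit:
apply_moves:
  rows:
    - [[0.25,0,0,0,0,0,1],[0.2,0,0,0,0,0,1],[0.2,0,0,0,0,0,1]]

```text
clock: 17.08
eef_pos: [613.1, 23.6, 90.1]
tool_rot: [179.7, -0.4, 88.4]
force: [0.6, -1.0, -1.0]
gripper_width: 0.8
```

```bash
python3 plan.py 614 72 88; python3 - <<'E'
from h import *
c=cap('scene','scene9');a=c['frame'][170:340,215:455]
cv2.imwrite('pics/scz9.png',cv2.resize(cv2.convertScaleAbs(a,alpha=1.5),None,fx=3.3,fy=3.3,interpolation=cv2.INTER_CUBIC))
E
```

```text
t 17.075 pos [613.1  23.6  90.1] rot [179.73  -0.44  88.44] F [ 0.59 -0.98 -1.01] w 0.8
shift units [ 1.61 -0.02  0.08] turn units [ 0.027 -0.044 -0.012]
```

View pics/scz9.png

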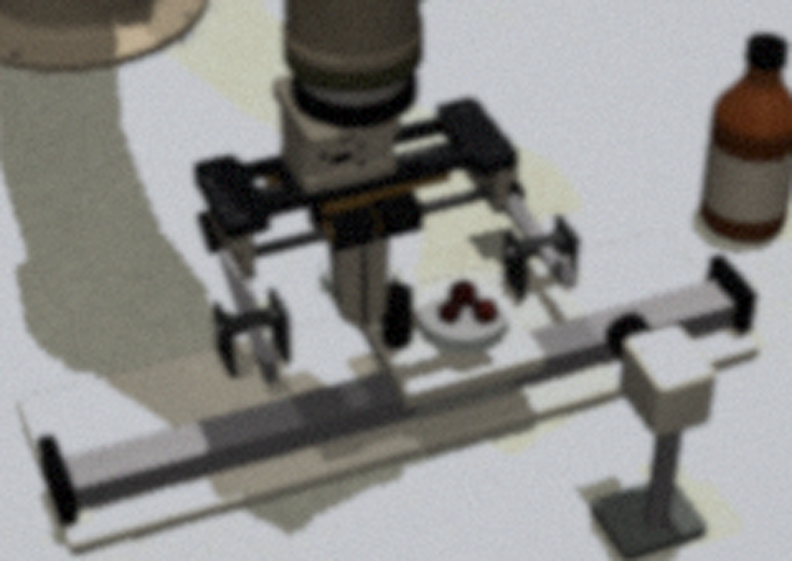

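Emit:
apply_moves:
  rows:
    - [[0.2,0,0,0,0,0,1],[0.2,0,0,0,0,0,1],[0.2,0,0,0,0,0,1],[0.2,0,0,0,0,0,1],[0.2,0,0,0,0,0,1]]

```text
clock: 17.75
eef_pos: [613.9, 56.0, 90.3]
tool_rot: [179.7, -0.5, 88.4]
force: [-0.6, -1.0, -0.7]
gripper_width: 0.5
```

Emit:
apply_moves:
  rows:
    - [[0.1,0,0,0,0,0,1],[0.1,0,0,0,0,0,1],[0.1,0,0,0,0,0,1]]

```text
clock: 18.12
eef_pos: [614.1, 66.0, 90.4]
tool_rot: [179.8, -0.5, 88.5]
force: [-0.1, -0.7, -2.1]
gripper_width: 0.5
```

Emit:
apply_moves:
  rows:
    - [[0.08,0,0,0,0,0,1],[0.08,0,0,0,0,0,1]]

```text
clock: 18.38
eef_pos: [614.1, 70.9, 90.4]
tool_rot: [179.8, -0.5, 88.4]
force: [0.1, -0.5, -1.0]
gripper_width: 0.3
```

Emit:
apply_moves:
  rows:
    - [[0.06,0,0,0,0,0,1],[0.06,0,0,0,0,0,1]]

```text
clock: 18.62
eef_pos: [614.3, 74.7, 90.4]
tool_rot: [179.8, -0.5, 88.4]
force: [0.4, -2.0, -0.8]
gripper_width: 0.6
```

Emit:
apply_moves:
  rows:
    - [[0.05,0,0,0,0,0,1],[0.05,0,0,0,0,0,1]]

```text
clock: 18.88
eef_pos: [614.2, 75.6, 90.4]
tool_rot: [179.8, -0.3, 88.4]
force: [0.4, -5.9, 0.8]
gripper_width: 0.5
```

Emit:
apply_moves:
  rows:
    - [[0.05,0,0,0,0,0,1],[0.05,0,0,0,0,0,1]]

```text
clock: 19.12
eef_pos: [614.2, 75.5, 90.4]
tool_rot: [179.8, -0.1, 88.2]
force: [-0.7, -5.2, -0.1]
gripper_width: 0.4
```

```bash
python3 - <<'E'
from h import *
c=cap('scene','scene10');a=c['frame'][170:340,215:455]
cv2.imwrite('pics/scz10.png',cv2.resize(cv2.convertScaleAbs(a,alpha=1.5),None,fx=3.3,fy=3.3,interpolation=cv2.INTER_CUBIC))
E
```

```text
(no output)
```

View pics/scz10.png

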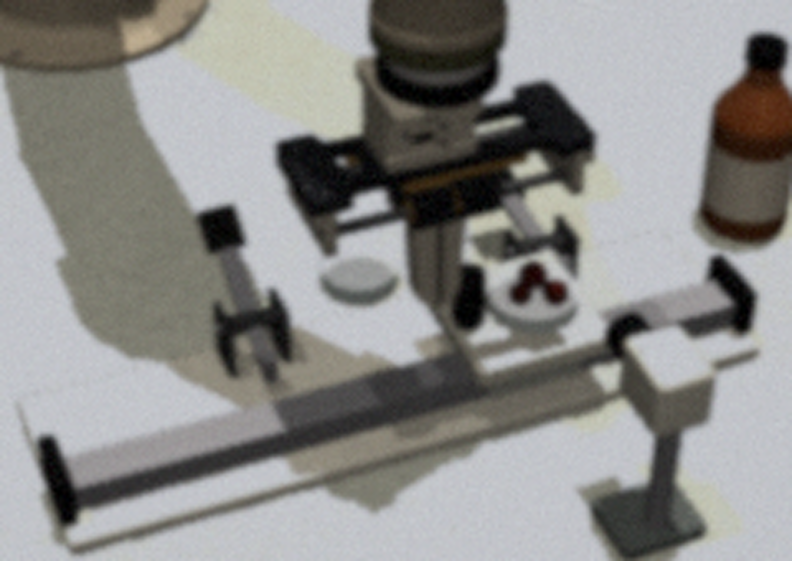

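The carriage has stopped dead at TCP y = 75.6 with the force rising to 5–6 N, so it is against the stop. I'll back off and rise.

Emit:
apply_moves:
  rows:
    - [[-0.2,0,0,0,0,0,1],[-0.5,0,0,0,0,0,1],[-0.6,0,-0.5,0,0,0,1],[-0.6,0,-1,0,0,0,1],[-0.9,-0.5,-1,0,0,0,1]]

```text
clock: 19.8
eef_pos: [595.8, -10.9, 167.1]
tool_rot: [180.0, -0.2, 88.4]
force: [-0.2, -0.8, -0.7]
gripper_width: 0.3
```

Emit:
apply_moves:
  rows:
    - [[-1,-0.8,-0.8,0,0,0,1],[-1,-0.8,-0.5,0,0,0,1],[-1,-0.8,0,0,0,0,1],[-1,-0.5,0,0,0,0,1],[0,0,0,0,0,0,1]]

```text
clock: 20.42
eef_pos: [501.2, -140.4, 214.8]
tool_rot: [179.4, -0.0, 87.9]
force: [-0.5, -0.3, -0.5]
gripper_width: 0.6
```

```bash
python3 - <<'E'
from h import *
c=cap('scene','scene11');a=c['frame'][170:340,215:455]
cv2.imwrite('pics/scz11.png',cv2.resize(cv2.convertScaleAbs(a,alpha=1.5),None,fx=3.3,fy=3.3,interpolation=cv2.INTER_CUBIC))
c=cap('top','top11');a=c['frame'][190:300,180:400]
cv2.imwrite('pics/topz11.png',cv2.resize(cv2.convertScaleAbs(a,alpha=1.3),None,fx=3.6,fy=3.6,interpolation=cv2.INTER_CUBIC))
E
```

```text
(no output)
```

View pics/scz11.png

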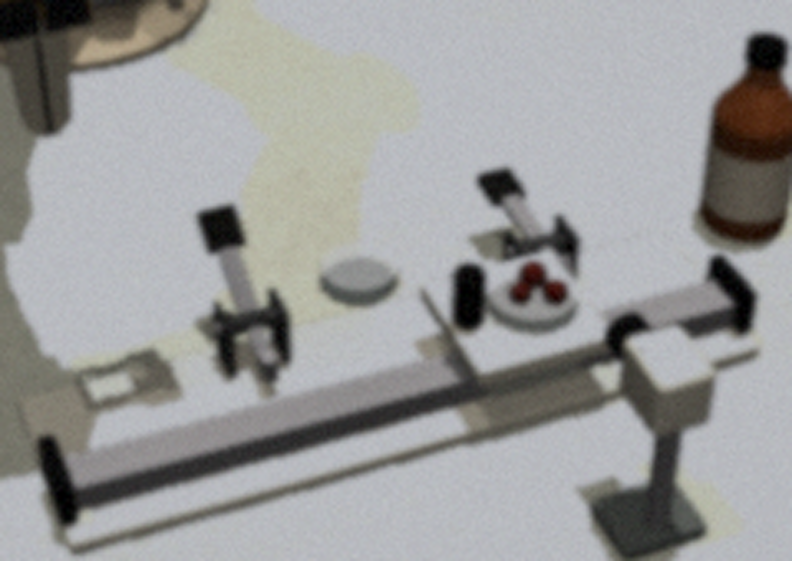

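View pics/topz11.png

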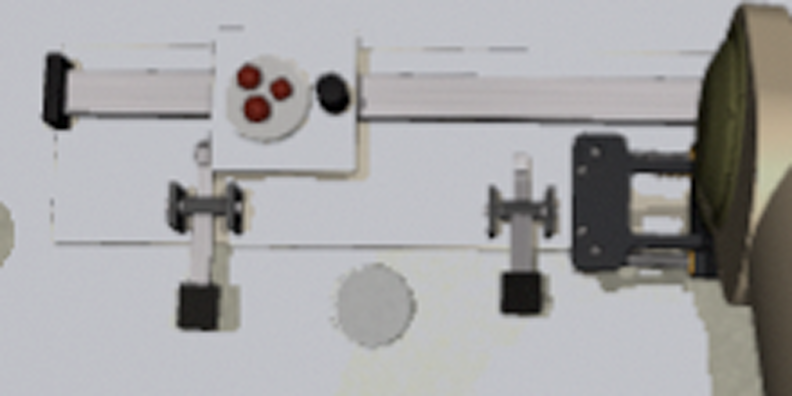

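```bash
python3 - <<'E'
from h import *
P=[]
for f in['top0','top11']:
    c=load(f);im=c['frame'][205:230,255:375];m=(im.max(2)<60).astype(np.uint8)
    n,l,s,ce=cv2.connectedComponentsWithStats(m);
    for i in range(1,n):
        if 50<s[i,4]<200: p=ce[i]+[255,205];X=onz(c,p,90);print(f,s[i],p,X)
    # deck edges row 232ish at z62
z=lambda u,v:(180+(u+.5)/3.6-.5,190+(v+.5)/3.6-.5)
c=load('top11')
print('front edge',onz(c,z(213,100),62),onz(c,z(213,100),62)[1]-56.7,'rear',onz(c,z(358,100),62)[1]-56.7)
s=ctrl.observe();print(s['clock'],s['force'].round(1))
E
```

```text
top0 [106   7  10  11  81] [365.64197531 216.95061728] [ 610.06257443 -127.52917607   90.        ]
top11 [13  6  9 11 76] [272.03947368 215.85526316] [615.16727962  99.55226816  90.        ]
front edge [618.00262993 184.76868669  62.        ] 128.06868668668147 rear 27.810167791819737
20.525 [-0.   0.5  1. ]
```

```bash
python3 -c "
from h import *
print(ctrl.finish_job())"
```

```text
the job is handed in; nothing more can be done
None
```

I carried out all three steps in order and handed the job in at about 20.5 s. The hand-in gives no verdict, so the results below are my own checks.

1. **End stop:** I pushed the raised end pedal down with shut fingers in small steps. The highest force I read was 16 N (limit 20 N). After I let go, the pictures showed it staying down at roughly 0.45 rad, including in the last ones.
2. **Hold stop:** I pinched the hold pedal's toe pad, lifted it about 34 mm and opened the fingers. The later pictures show it up and clear of the fingers.
3. **Carriage:** I rolled it along at about 60–70 mm/s by its post, with 1–3 N of push. At the end it stopped dead against the end stop while the force rose to about 6 N. I then backed the arm away.

**Last checks:**
- **Carriage position:** The deck edges and post in the top view put the travel at about 0.238–0.239 m. That is 1–2 mm short of the nominal 0.240 m, but inside the 0.236–0.244 m window and the camera's 2 mm error.
- **Fingers at the stop:** They stopped about 3–4 mm farther along than my own estimate, in the opposite direction to the camera reading.
- **Latch click:** I did not read its 9–13 N peak clearly, because I only saw the force at the end of each move. I judged the latch from the pictures instead.
- **Glassware:** The bottle and petri dish look unmoved in the last pictures. The flask was not in those views, but the hand stayed clear of it.

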